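# Line up the intake trumpets by height

## Robot

A 7-joint arm with a two-finger parallel gripper is mounted at the origin on the work surface. World frame = base frame: x ahead of the robot, y to its left, z up, the work surface at z = 0. Lengths are in m, angles in rad, forces in N, time in s.
With the tool pointing down it reaches from about 0.4 to 0.9 m from the base axis. Payload 5.6 kg.
Tool frame: the origin (TCP) lies midway between the tips of the shut fingers; the grasp point (between the pads) lies 19 mm behind it; z points along the fingers, y is the line along which they close (so a half turn about z gives the same grasp; the last joint's range is limited). The gripper opens to 92 mm and grips with 3 to 60 N. Pads are 20 mm wide; open, the fingers measure 128 mm over their backs; the gripper's body (75 mm by 189 mm) begins 69 mm behind the grasp point.
Start: joints at [1.156, 0.468, -0.012, 1.603, 0.006, 1.071, -0.056], TCP at [0.236, -0.606, 0.194] pointing down, gripper open.
Joint ranges: [-2.53, 2.53], [-0.31, 2.02], [-1.57, 1.55], [0.28, 2.44], [-1.29, 4.43], [0.15, 1.84], [-2.92, 2.92]. Speed limits (rad/s): [2.57, 2.57, 3.14, 3.14, 3.14, 3.14, 3.14].

## Interface

Orientations are given as a 3x3 rotation matrix whose columns are the frame's x, y, z axes.
In Python, from station import env, effector, solver, viewer, workorder, search_frame, tip_of gives the robot as it stands. Calls block until the motion is done:
- env.reach(position, orientation): joint-space move of the TCP to a pose.
- env.movel(position, frame=None, rate=0.15): straight line of the TCP; frame=None keeps the orientation; rate is the mean speed in m/s.
- env.goto_joints(angles): joint-space move.
- effector.release() and effector.grasp(squeeze=None): open the fingers fully, or close them until they stop; squeeze is the grip in N (None keeps the last).
- env.pause(seconds).
- solver.inverse_kinematics(position, orientation): joint angles nearest the present ones, or None.
- env.sense(): the state.
- viewer.read_camera(name): name is "side" or "top" or "wrist"; returns (picture, depth): 480x640x3 uint8, red, green, blue; 480x640 float32, m along the optical axis (not along the pixel's ray), 0 where there is no reading.
- viewer.camera_info(name): a dict with "intrinsics" (3x3 intrinsics, pixels), "eye" and "rotation" of the camera in the world; the wrist camera has in their place "T_tool_cam" (4x4, takes a point from camera to tool coordinates, whose origin is the TCP and whose axes are the flange's). Camera axes: x right, y up, looking along -z (the intrinsics and any distortion apply to the point x, -y, -z); pixel columns grow to the right and rows downward; lengths in m; the calibration is good to about 2 mm. A picture is of the moment at which its call begins: read the wrist's pose just before it. camera_info takes no time and is no camera call.
A pose or a line that the arm cannot do raises env.PlanningError and nothing moves.
- workorder.finish_job(): hands the job in; it is judged then, once.
Trained networks look in the newest picture that a camera, given by its name, has taken for a name from the list of things; names that differ only in an ending like _2 or _b are one class to them, and where a whole thing is asked for, a point or a joint stands for the part that bears it (a point fixed in the world has none). Each returns a list of dicts, best first, with "score" (0 to 1); they miss things now and then, are a little off and sometimes report something else, mostly with a low value. They report only what shows in the picture. A call takes as long as a camera call.
- search_frame(camera, name): "at" ([x, y, z] in m, in world coordinates, good to about 4 mm: the middle of the surface that is visible of it).
- tip_of(camera, name): "at" ([x, y, z] in m, in world coordinates, good to about 4 mm: a listed point, or the origin of a listed thing).
The state is a dict: "t": time; "joint_positions": joint angles; "joint_velocities": joint speeds; "tau": joint torques, N m; "ee_pos": TCP position; "tcp_rot": TCP orientation; "wrist_force": force on the tool from outside, world axes, zero at the start; "moment": the same for the moment, N m; "gripper_width": finger opening in m; "grasp_force": force on a finger pad.
Only numpy, scipy, OpenCV 4.12 (cv2) and the standard library are available. Lean on these libraries where they do the work, as an engineer would, in place of code of your own. Each camera call takes 0.05 s, during which the arm holds its last target. There are 200 camera calls.

## Task

Line up the four intake trumpets on the layout rail in order of height: the shortest on the rubber pad next to the upright brass pin, the tallest on the pad farthest from the pin, one to each pad. Stand each one upright on its bell, centred on its pad, and let go; do not knock over a trumpet or the red bottle.

Things in the scene. Friction and masses are not known exactly. Their poses are not given: they have to be found in the camera images.
- trumpet50_mid (a point): the shortest of four bare-aluminium intake trumpets, 50 mm tall, standing on the bench on its flared bell with the plain open tube upwards; this point is on its axis half-way up (25 mm above its foot), z along the axis and up. The bell is 56 mm across at the foot and narrows to the 38 mm tube at 15 mm above the foot; above that the outside is a straight 38 mm tube, wall 3 mm, to be gripped there. About 0.1 kg. All four look alike but for height.
- trumpet63_mid (a point): the second shortest of four bare-aluminium intake trumpets, 63 mm tall, standing on the bench on its flared bell with the plain open tube upwards; this point is on its axis half-way up (31.5 mm above its foot), z along the axis and up. The bell is 56 mm across at the foot and narrows to the 38 mm tube at 15 mm above the foot; above that the outside is a straight 38 mm tube, wall 3 mm, to be gripped there. About 0.1 kg. All four look alike but for height.
- trumpet76_mid (a point): the second tallest of four bare-aluminium intake trumpets, 76 mm tall, standing on the bench on its flared bell with the plain open tube upwards; this point is on its axis half-way up (38 mm above its foot), z along the axis and up. The bell is 56 mm across at the foot and narrows to the 38 mm tube at 15 mm above the foot; above that the outside is a straight 38 mm tube, wall 3 mm, to be gripped there. About 0.1 kg. All four look alike but for height.
- trumpet89_mid (a point): the tallest of four bare-aluminium intake trumpets, 89 mm tall, standing on the bench on its flared bell with the plain open tube upwards; this point is on its axis half-way up (44.5 mm above its foot), z along the axis and up. The bell is 56 mm across at the foot and narrows to the 38 mm tube at 15 mm above the foot; above that the outside is a straight 38 mm tube, wall 3 mm, to be gripped there. About 0.1 kg. All four look alike but for height.
- pad_a: one of four identical round black rubber pads, 66 mm across and 2 mm thick, in a straight row 75 mm apart on a flat steel rail (76 x 400 mm, 8 mm thick) lying on the bench; fixed. Which letter lies where in the row changes. Origin at the centre of its underside, z up; its upper face is 2 mm above the origin and 10 mm above the bench; x points across the rail, y along it.
- pad_b: one of four identical round black rubber pads, 66 mm across and 2 mm thick, in a straight row 75 mm apart on a flat steel rail (76 x 400 mm, 8 mm thick) lying on the bench; fixed. Which letter lies where in the row changes. Origin at the centre of its underside, z up; its upper face is 2 mm above the origin and 10 mm above the bench; x points across the rail, y along it.
- pad_c: one of four identical round black rubber pads, 66 mm across and 2 mm thick, in a straight row 75 mm apart on a flat steel rail (76 x 400 mm, 8 mm thick) lying on the bench; fixed. Which letter lies where in the row changes. Origin at the centre of its underside, z up; its upper face is 2 mm above the origin and 10 mm above the bench; x points across the rail, y along it.
- pad_d: one of four identical round black rubber pads, 66 mm across and 2 mm thick, in a straight row 75 mm apart on a flat steel rail (76 x 400 mm, 8 mm thick) lying on the bench; fixed. Which letter lies where in the row changes. Origin at the centre of its underside, z up; its upper face is 2 mm above the origin and 10 mm above the bench; x points across the rail, y along it.
- pin: the upright brass pin, 16 mm thick and 45 mm tall, fixed at one end of the rail (either end), in line with the pads and 60 mm from the centre of the nearest one; the other end has only a flat screw head. Origin at the centre of its foot, on the rail's upper face, z up.
- bottle_mid (a point): a small red bottle of thread locker with a white cap, 34 mm thick and 85 mm tall, standing loose among the trumpets, at least 110 mm from the nearest of them between axes; not part of the job, to be left standing. This point is on its axis half-way up, z up.

How it is judged:
By the outcome, as a careful person would: the job done as asked, in the order asked, and still so for the second after the job is handed in, with the robot touching nothing.
It also fails if it takes over 106 s, if anything falls off the work surface, if the arm or the gripper's body presses on something with over 40 N, if the wrist force passes 120 N, or if a joint passes its speed limit or range.

## Working session

There is one attempt and no reset: what is moved stays moved. The work goes in short steps, each a Python script; the robot and the scene stay as the last script left them, time stands still between calls to the robot, and variables do not carry over. Pictures are saved under pics/ and viewed, at most 14 in all, crops included, and the job is handed in when it is done.

```bash
mkdir -p pics; ls
python3 - <<'E'
from station import *
import cv2
for c in ("top","side"):
    p,d=viewer.read_camera(c); cv2.imwrite(f"pics/{c}0.png",p[:,:,::-1])
    i=viewer.camera_info(c); print(c,i)
    for n in ["trumpet50_mid","trumpet63_mid","trumpet76_mid","trumpet89_mid","pad_a","pin","bottle_mid"]:
        print(n,[(round(r["score"],2),[round(float(v),3) for v in r["at"]]) for r in tip_of(c,n)])
print(env.sense())
E
```

```text
pics
top {'intrinsics': array([[519.91877915,   0.        , 315.32964636],
       [  0.        , 519.91877915, 239.53471987],
       [  0.        ,   0.        ,   1.        ]]), 'eye': array([0.31694485, 0.00189938, 1.10686536]), 'rotation': array([[-0.05046666,  0.97599315, -0.21187377],
       [-0.99872288, -0.04880954,  0.01304753],
       [ 0.00239284,  0.21226165,  0.97720994]])}
trumpet50_mid [(0.89, [0.469, -0.133, 0.029])]
trumpet63_mid [(0.8, [0.451, -0.308, 0.034])]
trumpet76_mid [(0.82, [0.466, 0.023, 0.039])]
trumpet89_mid []
pad_a [(0.94, [0.644, -0.098, 0.008]), (0.82, [0.651, 0.133, 0.007]), (0.61, [0.647, -0.024, 0.006]), (0.58, [0.649, 0.053, 0.012])]
pin [(0.61, [0.65, 0.186, 0.007])]
bottle_mid [(0.83, [0.448, 0.313, 0.043]), (0.2, [0.469, 0.019, 0.036])]
side {'intrinsics': array([[566.35940432,   0.        , 310.72998313],
       [  0.        , 566.35940432, 225.52607264],
       [  0.        ,   0.        ,   1.        ]]), 'eye': array([0.07590302, 0.46765231, 0.66601616]), 'rotation': array([[-0.71169514,  0.4773876 , -0.51535532],
       [-0.70241567, -0.494
[... 692 characters left out ...]
, 'joint_velocities': array([ 0.00062473, -0.00118849,  0.00215796, -0.00058115,  0.00036435,
        0.0003104 , -0.0007454 ]), 'tau': array([-5.04646014e-04, -5.20349014e+01, -1.23804132e-02, -2.44041020e+01,
       -5.66973269e-02,  1.12289196e-02, -7.64878848e-06]), 'ee_pos': array([ 0.23608591, -0.60564061,  0.19421627]), 'tcp_rot': array([[ 9.31713839e-01,  3.63193231e-01, -2.12688278e-05],
       [ 3.63193226e-01, -9.31713833e-01, -1.14652805e-04],
       [-6.14575837e-05,  9.90989108e-05, -9.99999993e-01]]), 'wrist_force': array([ 0.27896274, -0.53854441,  0.01841493]), 'moment': array([ 0.01337229, -0.00586086,  0.006002  ]), 'grasp_force': 0.0, 'gripper_width': 0.09198617445044864}
```

View pics/top0.png

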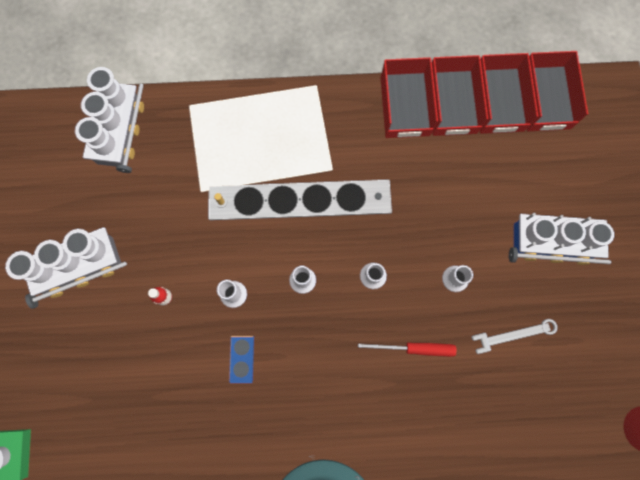

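View pics/side0.png

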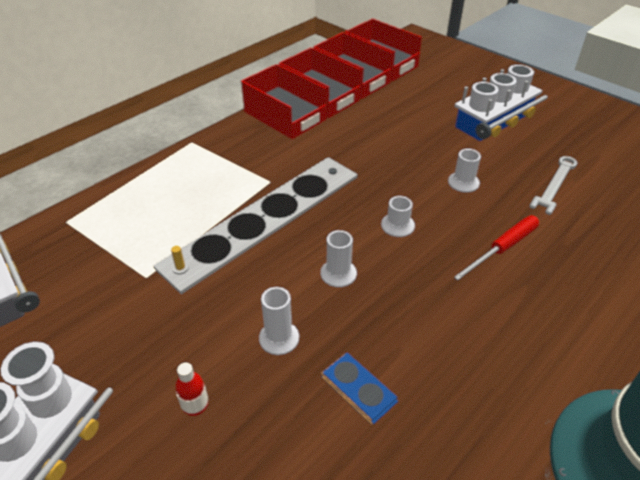

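The top picture shows the pin at (219,199), the left end of the rail. The trumpets stand at (232,293), (302,280), (374,275) and (458,278), and the bottle is at (160,296). Next I'll check heights and centres with depth.

```bash
cat > h.py <<'E'
from station import *
import numpy as np, cv2
def cloud(c):
    """world points (480,640,3), picture, valid mask for a fixed or the wrist camera"""
    s=env.sense(); p,d=viewer.read_camera(c); i=viewer.camera_info(c); K=i["intrinsics"]
    if c=="wrist":
        T=np.eye(4); T[:3,:3]=s["tcp_rot"]; T[:3,3]=s["ee_pos"]; T=T@i["T_tool_cam"]; R,e=T[:3,:3],T[:3,3]
    else: R,e=i["rotation"],i["eye"]
    v,u=np.mgrid[:480,:640]
    P=np.stack([(u-K[0,2])/K[0,0]*d,-(v-K[1,2])/K[1,1]*d,-d],-1)
    return P@R.T+e,p,d>0
def rims(c,boxes=((.40,.56,-.40,.23),)):
    """blobs above 35 mm: top height and centre of the least circle about its top 6 mm"""
    P,p,ok=cloud(c); out=[]
    for x0,x1,y0,y1 in boxes:
        m=ok&(P[...,2]>.035)&(P[...,2]<.12)&(P[...,0]>x0)&(P[...,0]<x1)&(P[...,1]>y0)&(P[...,1]<y1)
        n,l,st,_=cv2.connectedComponentsWithStats(m.astype(np.uint8))
        for k in range(1,n):
            if st[k,4]<40: continue
            q=P[l==k]; z=np.percentile(q[:,2],95); r=q[np.abs(q[:,2]-z)<.004][:,:2]
            ctr,rad=cv2.minEnclosingCircle(r.astype(np.float32)); out.append((*ctr,z,rad))
    return out
def pads(c):
    P,p,ok=cloud(c)
    m=ok&(p.max(-1)<60)&(P[...,0]>.6)&(P[...,0]<.7)&(abs(P[...,1])<.2)&(P[...,2]<.03)
    n,l,st,_=cv2.connectedComponentsWithStats(m.astype(np.uint8))
    return [(*(P[l==k].min(0)+P[l==k].max(0))[:2]/2,np.median(P[l==k][:,2]),*np.ptp(P[l==k],0)[:2]) for k in range(1,n) if st[k,4]>150]
E
python3 - <<'E'
from h import *
np.set_printoptions(precision=4,suppress=True)
for c in ("top","side"):
    print(c); print(np.array(rims(c))); print(np.array(pads(c)))
for y in ([1,0,0],[-1,0,0]):
    R=np.column_stack([np.cross(y,[0,0,-1]),y,[0,0,-1]])
    for p in ([.45,-.31,.2],[.46,.16,.2],[.648,.13,.03],[.648,-.1,.03]): print(y,p,solver.inverse_kinematics(p,R))
print(viewer.camera_info("wrist"))
E
```

```text
top
[[ 0.4714 -0.1315  0.0518  0.0188]
 [ 0.4566 -0.3076  0.0648  0.0191]
 [ 0.4697  0.0188  0.0779  0.0187]
 [ 0.4476  0.1674  0.0907  0.0192]]
[[ 0.6461 -0.0948  0.0101  0.0563  0.056 ]
 [ 0.6481  0.0556  0.0102  0.0576  0.0575]
 [ 0.6467 -0.0199  0.0102  0.0581  0.0557]
 [ 0.6495  0.1303  0.0101  0.0579  0.0575]]
side
[[ 0.4558 -0.3071  0.0634  0.0212]
 [ 0.47   -0.1318  0.0507  0.0199]
 [ 0.4677  0.0191  0.076   0.0198]
 [ 0.4451  0.1678  0.089   0.0194]]
[[ 0.6435 -0.0961  0.0099  0.0603  0.0601]
 [ 0.645  -0.0201  0.0099  0.0598  0.0599]
 [ 0.6462  0.0539  0.0098  0.0606  0.0617]
 [ 0.6472  0.1299  0.0099  0.0622  0.0607]]
[1, 0, 0] [0.45, -0.31, 0.2] [ 0.859   0.3207 -0.3848  1.8324  0.1398  1.015   0.4179]
[1, 0, 0] [0.46, 0.16, 0.2] [ 0.4951  0.3941 -1.0858  1.9365  0.4023  1.0502 -0.7656]
[1, 0, 0] [0.648, 0.13, 0.03] [ 0.1374  0.7595 -0.5602  1.6496  0.4954  0.8781 -0.6217]
[1, 0, 0] [0.648, -0.1, 0.03] [ 0.4709  0.7435 -0.5297  1.6651  0.4673  0.8621 -0.2533]
[-1, 0, 0] [0.45, -0.31, 0.2] [ 0.3773  0.2846  0.1982  1.8641 -0.0658  0.9991 -2.5383]
[-1, 0, 0] [0.46, 0.16, 0.2] [ 0.614   0.5263 -1.2998  1.932   0.5663  1.1247  2.228 ]
[-1, 0, 0] [0.648, 0.13, 0.03] [ 0.509   1.2008 -1.3393  1.625   1.2031  1.3354  2.1131]
[-1, 0, 0] [0.648, -0.1, 0.03] [-0.0392  0.6701  0.1976  1.7037 -0.1734  0.7849 -2.9018]
{'intrinsics': array([[407.352 ,   0.    , 316.6215],
       [  0.    , 407.352 , 243.0852],
       [  0.    ,   0.    ,   1.    ]]), 'T_tool_cam': array([[ 0.0006,  0.9628,  0.2702,  0.0753],
       [ 1.    , -0.0004, -0.0007, -0.    ],
       [-0.0006,  0.2702, -0.9628, -0.1896],
       [ 0.    ,  0.    ,  0.    ,  1.    ]])}
```

```bash
cat >> h.py <<'E'
R=np.array([[0,1,0],[1,0,0],[0,0,-1.]])
T={50:(.4707,-.1317),63:(.456,-.3074),76:(.4687,.019),89:(.4463,.1676)}
PAD={50:(.648,.130),63:(.647,.0548),76:(.6457,-.020),89:(.645,-.0955)}
H={50:.018,63:.022,76:.025,89:.028}   # TCP above the foot when gripped
def near(p): return ((p[0]-.05,p[0]+.05,p[1]-.05,p[1]+.05),)
def pick(k,dx=0,dy=0):
    x,y=T[k][0]+dx,T[k][1]+dy
    env.movel([x,y,H[k]],R,.15); effector.grasp(20); s=env.sense()
    print("grip",k,s["gripper_width"],s["grasp_force"],s["t"]); env.movel([x,y,.17],R,.2)
def place(k,dx=0,dy=0):
    x,y=PAD[k][0]+dx,PAD[k][1]+dy
    env.movel([x,y,.17],R,.25); env.movel([x,y,H[k]+.016],R,.15); env.movel([x,y,H[k]+.0105],R,.03)
    s=env.sense(); print("down",k,s["wrist_force"],s["gripper_width"]); effector.release(); env.movel([x,y,.17],R,.2)
E
python3 - <<'E'
from h import *
np.set_printoptions(precision=4,suppress=True)
env.reach([*T[63],.2],R); env.pause(.2)
print(env.sense()["t"],np.array(rims("wrist",near(T[63]))))
p,_=viewer.read_camera("wrist"); cv2.imwrite("pics/w1.png",p[:,:,::-1])
E
```

```text
2.5833 [[ 0.4539 -0.3097  0.063   0.019 ]]
```

View pics/w1.png

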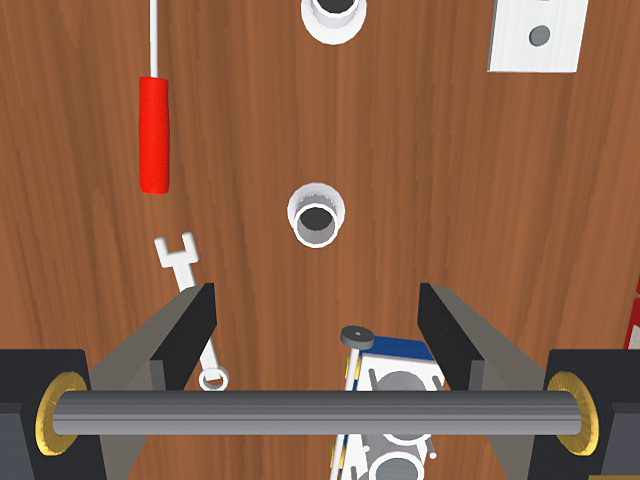

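The wrist view shows the 63 mm trumpet at (316,225), clear of the wrench and the engine block. The wrist and top cameras agree to about 2.5 mm. I'll pick it up, then measure the pads with the same wrist camera so its calibration bias cancels.

Run:
```python
from h import *
np.set_printoptions(precision=4,suppress=True)
pick(63,-.002,-.0023)
s=env.sense(); print(s["ee_pos"],s["gripper_width"])
print("held",np.array(rims("wrist",((.35,.55,-.4,-.2),))))
env.movel([.647,-.02,.25],R,.25); env.pause(.2); print(np.array(pads("wrist")))
print("held",np.array(rims("wrist",((.4,.8,-.4,.4),))))
p,_=viewer.read_camera("wrist"); cv2.imwrite("pics/w2.png",p[:,:,::-1]); print(env.sense()["t"])
```

```text
grip 63 0.03796313262697972 19.99975553713739 4.875
[ 0.4531 -0.3093  0.1689] 0.03809223908494563
held []
[[ 0.6474  0.1281  0.0091  0.064   0.0641]
 [ 0.6464  0.0531  0.0092  0.0635  0.0638]
 [ 0.6459 -0.0175  0.0092  0.0633  0.055 ]]
held [[ 0.4465  0.1502  0.0877  0.0105]
 [ 0.4679  0.0176  0.0755  0.0193]
 [ 0.4689 -0.1337  0.05    0.0194]]
7.7417
```

View pics/w2.png

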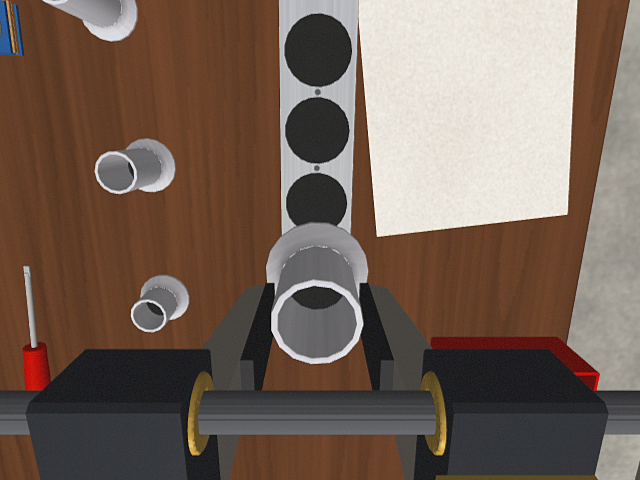

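The 63 mm trumpet hangs upright in the fingers, with its rim centred at (317,322). The pads show at (318,50), (317,130) and (316,203). I'll use the wrist-frame values for all of them and place this one.

```bash
cat >> h.py <<'E'
PAD={50:(.6474,.1281),63:(.6464,.0531),76:(.6455,-.022),89:(.6446,-.097)}
T.update({50:(.4689,-.1337),76:(.4679,.0176),89:(.4448,.1658)})
E
python3 - <<'E'
from h import *
np.set_printoptions(precision=4,suppress=True)
place(63)
print(np.array(rims("top",near(PAD[63]))))
env.movel([*T[50],.17],R,.25)
env.pause(.1); print(np.array(rims("wrist",near(T[50])))); print(env.sense()["t"])
E
```

```text
down 63 [-0.3133 -1.0696 -0.6349] 0.03815060178585638
[]
[[ 0.4691 -0.1337  0.05    0.0192]]
12.825
```

Run:
```python
from h import *
np.set_printoptions(precision=4,suppress=True)
pick(50); env.movel([.647,.0,.2],R,.3); env.pause(.2)
print(np.array(rims("wrist",near(PAD[63]))))
p,_=viewer.read_camera("wrist"); cv2.imwrite("pics/w3.png",p[:,:,::-1]); print(env.sense()["t"])
```

```text
grip 50 0.03739301746676078 20.000051404349506 14.8583
[[0.6455 0.0531 0.0732 0.0189]]
16.9667
```

View pics/w3.png

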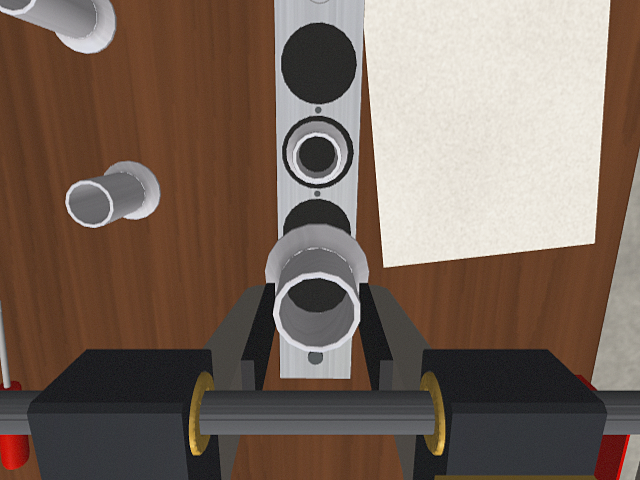

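The 63 mm trumpet stands centred on its pad at (317,152), within 1 mm. I'll do the other three the same way.

Run:
```python
from h import *
np.set_printoptions(precision=4,suppress=True)
place(50,.0008)
for k in (76,89):
    env.movel([*T[k],.2],R,.3); env.pause(.1); r=rims("wrist",near(T[k])); print(k,r)
    if len(r)!=1 or abs(r[0][3]-.019)>.0015 or np.hypot(r[0][0]-T[k][0],r[0][1]-T[k][1])>.008: raise SystemExit("check")
    T[k]=r[0][:2]; pick(k); place(k,.0008)
env.movel([.52,-.05,.25],R,.3); env.movel([.45,-.25,.25],R,.3); env.pause(.3)
for c in ("top","side"):
    print(np.array(rims(c,[(.6,.7,-.2,.175)])))
    p,_=viewer.read_camera(c); cv2.imwrite(f"pics/{c}9.png",p[:,:,::-1])
print(env.sense()["t"])
```

```text
down 50 [-0.1634  0.1377 -0.1887] 0.03741133508443222
76 [(0.4676613211631775, 0.01766624115407467, np.float64(0.07578512916715834), 0.01901366002857685)]
grip 76 0.038464205743548315 19.99785527586937 23.9833
down 76 [-1.2982  0.4991 -0.5492] 0.0381061771793436
89 [(0.44504645466804504, 0.1662665456533432, np.float64(0.08882891374296913), 0.019056662917137146)]
grip 89 0.036582058583719206 19.99368403572589 32.2
down 89 [ 0.3399  0.2295 -0.5446] 0.03672521019974961
[[ 0.6465 -0.095   0.1002  0.0193]
 [ 0.647  -0.0195  0.0877  0.0194]
 [ 0.6473  0.0545  0.075   0.0193]
 [ 0.6491  0.1299  0.0622  0.0189]]
[[ 0.6444 -0.095   0.0987  0.0201]
 [ 0.6462 -0.0205  0.0856  0.02  ]
 [ 0.6462  0.0551  0.0732  0.0205]
 [ 0.6475  0.1295  0.0602  0.021 ]]
39.6167
```

View pics/side9.png

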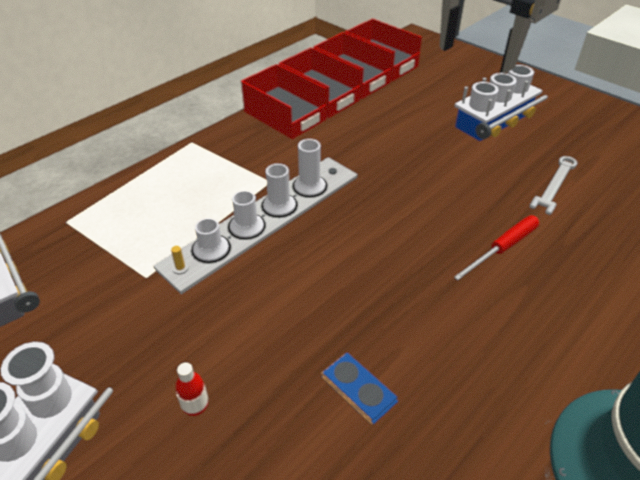

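View pics/top9.png

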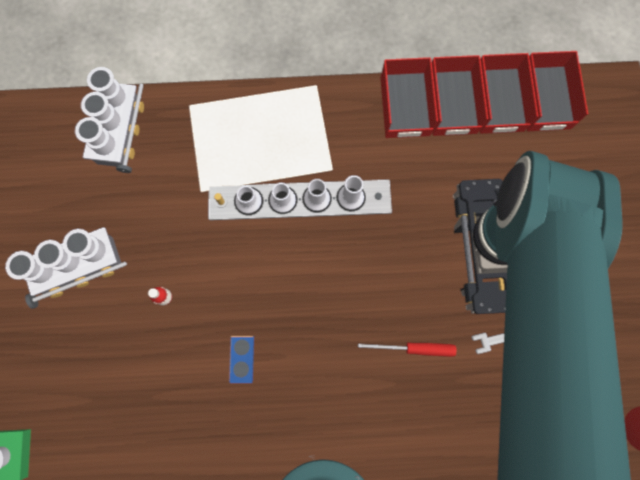

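All four stand centred within about 1 mm, rising in height away from the pin (side view (180,258)). The bottle is upright at (190,390).

```bash
python3 -c "
from station import *
print(workorder.finish_job())"
```

```text
the job is handed in; nothing more can be done
None
```

The job is handed in: the trumpets stand upright and released on their pads, 50, 63, 76, 89 mm in order from the pin, each centred to about 1 mm by the camera measurements, with the bottle still standing and about 40 s used of the 106 s allowed.

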